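Tip the carton into the green frame

TASK

A sealed carton stands between two taped frames on the packing mat. Without lifting it, slide it upright towards the green frame, far enough that when you then push it over it lands lying on its broad face inside the green tape (resting on the tape is fine). Nothing is to be gripped or lifted; leave the bottles and the tape roll where they stand, and finish clear of everything.

Things in the scene. Friction and masses are not known exactly. Their poses are not given: they have to be found in the camera images.
- carton_center (a point): Centre of the loose sealed brown carton with red band and white labels, 60 (its x) x 100 (its y) x 150 mm (its z, up while it stands), 0.25 to 0.5 kg. The point is half-way up, 75 mm above the underside; axes as the carton's. Broad 100 x 150 mm faces look along +x and -x, one towards each frame (which one varies). Lying on a broad face, its centre is 30 mm above the mat.
- carton: The same carton; origin at the centre of its underside. Friction on the mat is about 0.5 to 0.7: pushed on a broad face within about 15 mm of the mat it slides upright; pushed near the top it pivots about the far lower edge with little slip and falls by itself past about 22 degrees of lean. Its centre moves about 105 mm horizontally from standing to lying.
- green_frame: Flat rectangle of green tape on the mat, fixed. Inside 200 (its x) x 150 mm (its y), tape 15 mm wide. Origin at its centre on the mat's top; x runs along the line through carton and both frames, towards or away from the carton. At the start the carton's centre is 148 to 172 mm away along x, so toppling at once lands it short.
- red_frame: The like frame of red tape on the other side of the carton: not the one to use. Which side is green and which red varies.
- mat: Dark rubber packing mat lying on the table, fixed, 600 (its x) x 240 (its y) x 3 mm; origin under its centre, at table height. Its top is 3 mm above the table.
- bottle_a_center (a point): Centre (90 mm up) of a loose dark bottle with red cap and paper label, 64 mm diameter, 180 mm high, standing on the table past the mat's far long edge. Not to be disturbed.
- bottle_b_center (a point): Centre of a second such bottle. Not to be disturbed.
- tape_roll: Loose cardboard roll of packing tape, 90 mm across, 48 mm high, standing on its flat end on the table past the mat's far long edge, between the bottles; origin at the centre of its underside. Not to be disturbed.
There are look-alikes about, which are no part of the job. Leave any blue, pink or turquoise look-alike of the carton alone.

How it is judged:
At the end, for the whole second after the job is handed in: The carton lies at rest on a broad face (within 4 degrees of flat), its centre within 30 mm along and 27 mm across of the green frame's centre, its long side within 0.3 rad of the frame's; the bottles and the tape roll are within 30 mm of where they stood; nothing touches the robot (x of carton_center in the frame of green_frame between -0.03 and 0.03 m and y of carton_center in the frame of green_frame between -0.027 and 0.027 m and angle between the z axis of carton_center and the x axis of green_frame, either way round below 0.3 rad and angle between carton_center's own z axis and vertical between 1.5 and 1.64 rad and height (world z) of carton_center below 0.037 m and linear speed of carton below 0.02 m/s and angular speed of carton below 0.2 rad/s and distance of each of bottle_a_center, bottle_b_center, tape_roll from where it was at the start of the episode below 0.03 m).
It fails at once if the carton comes down lying somewhere other than inside the green frame (angle between carton_center's own z axis and vertical above 1.5 rad and not (x of carton_center in the frame of green_frame between -0.03 and 0.03 m and y of carton_center in the frame of green_frame between -0.027 and 0.027 m and angle between the z axis of carton_center and the x axis of green_frame, either way round below 0.3 rad)).
It fails at once if the carton is lifted off the mat (height (world z) of carton_center above 0.095 m or (angle between carton_center's own z axis and vertical below 0.15 rad and height (world z) of carton above 0.014 m)).
It fails at once if a bottle or the tape roll is moved by more than 30 mm or tipped (distance of any of bottle_a_center, bottle_b_center, tape_roll from where it was at the start of the episode above 0.03 m or angle between any of bottle_a_center, bottle_b_center, tape_roll's own z axis and vertical above 0.3 rad).
It also fails if it takes over 42 s, if anything falls off the work surface, if the arm or the gripper's body presses on something with over 40 N, if the wrist force passes 120 N, or if a joint passes its speed limit or range.

ROBOT

A 6-joint arm with a two-finger parallel gripper is mounted at the origin on the work surface. World frame = base frame: x ahead of the robot, y to its left, z up, the work surface at z = 0. Lengths are in m, angles in rad, forces in N, time in s.
With the tool pointing down it reaches from about 0.3 to 0.75 m from the base axis. Payload 8.5 kg.
Tool frame: the origin (TCP) lies on the front face of the gripper's body, between the roots of the fingers; the fingertips stand 64 mm ahead of it and the grasp point (between the pads) lies 45 mm ahead of it; z points along the fingers, y is the line along which they close (so a half turn about z gives the same grasp; the last joint's range is limited). The gripper opens to 88 mm and grips with 3 to 60 N. Pads are 18 mm wide; open, the fingers measure 123 mm over their backs; the gripper's body (75 mm by 187 mm) begins 45 mm behind the grasp point.
Start: joints at [-1.435, 0.381, 1.297, -0, 1.464, -0.215], TCP at [0.189, -0.516, 0.303] pointing down, gripper open.
Joint ranges: [-3.11, 3.11], [-0.89, 2.33], [0.22, 2.48], [-1.42, 4.56], [0.17, 2.85], [-2.88, 2.88]. Speed limits (rad/s): [2.39, 2.39, 3.14, 3.14, 3.14, 3.14].

INTERFACE

Orientations are given as [roll, pitch, yaw] about the fixed x, y, z axes, in that order (R = Rz(yaw) Ry(pitch) Rx(roll)).
In Python, from cell import robot gives the robot as it stands. Calls block until the motion is done:
- robot.move_pose(position, orientation): joint-space move of the TCP to a pose.
- robot.movel(position, frame=None, rate=0.15): straight line of the TCP; frame=None keeps the orientation; rate is the mean speed in m/s.
- robot.goto_joints(angles): joint-space move.
- robot.grip(opening): finger opening in m; the grip force is fixed at half the most; returns when the fingers have stopped.
- robot.pause(seconds).
- robot.solve_ik(position, orientation): joint angles nearest the present ones, or None.
- robot.camera(name): name is "scene" or "top" or "wrist"; returns the picture (420x560x3 uint8, red, green, blue); there is no depth.
- robot.camera_params(name): a dict with "fx", "fy", "cx", "cy" (pixels), "R" (3x3) and "t" (3): a world point X has camera coordinates R X + t. Camera axes: x right, y down, z forward; pixel columns grow to the right and rows downward; lengths in m; the calibration is good to about 2 mm. A picture is of the moment at which its call begins: read the wrist's pose just before it. camera_params takes no time and is no camera call; for the wrist camera it gives the pose at the moment of the call.
A pose or a line that the arm cannot do raises robot.IKError and nothing moves.
- robot.sign_off(): hands the job in; it is judged then, once.
Readings, each from a call of its own:
- robot.current_clock(): time.
- robot.current_joints(): joint angles.
- robot.current_dq(): joint speeds.
- robot.current_tau(): joint torques, N m.
- robot.current_tcp_pos(): TCP position.
- robot.current_tool_rot(): TCP orientation.
- robot.current_contact_force(): force on the tool from outside, world axes, zero at the start.
- robot.current_wrist_torque(): the same for the moment, N m.
- robot.current_grip_width(): finger opening in m.
- robot.current_grasp_force(): force on a finger pad.
Only numpy, scipy, OpenCV 4.12 (cv2) and the standard library are available. Lean on these libraries where they do the work, as an engineer would, in place of code of your own. Each camera call takes 0.05 s, during which the arm holds its last target. There are 200 camera calls.

## Working session

There is one attempt and no reset: what is moved stays moved. The work goes in short steps, each a Python script; the robot and the scene stay as the last script left them, time stands still between calls to the robot, and variables do not carry over. Pictures are saved under pics/ and viewed, at most 10 in all, crops included, and the job is handed in when it is done.

```bash
mkdir -p pics; python3 - <<'E'
from cell import robot
import cv2,numpy as np
for n in("top","scene"):
    cv2.imwrite(f"pics/{n}0.png",robot.camera(n)[:,:,::-1]); p=robot.camera_params(n); print(n,p["fx"],p["cx"],p["cy"],(-p["R"].T@p["t"]).round(3))
    print(p["R"].round(2).tolist())
print(robot.current_clock(),robot.current_tool_rot())
E
```

```text
top 483.75779807399357 275.2469218373758 214.2543866074518 [0.435 0.042 1.321]
[[-0.03, -1.0, 0.0], [-1.0, 0.03, -0.07], [0.07, -0.01, -1.0]]
scene 478.35785420555493 273.8400574282721 212.85619506023323 [ 1.202 -0.28   1.063]
[[0.44, 0.9, 0.0], [0.71, -0.35, -0.61], [-0.55, 0.27, -0.79]]
0.1 [-3.14033358e+00 -2.20435403e-04  3.50777352e-01]
```

View pics/top0.png

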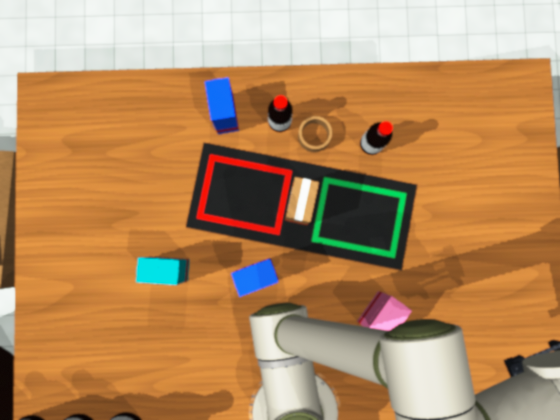

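View pics/scene0.png

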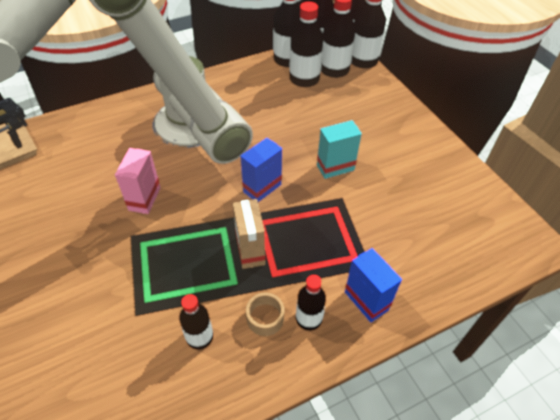

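The real carton (brown, red band, white label) is at top px (302,200). The green frame is on its right at (360,217) and the red one on its left at (245,194). Possible mix-ups are blue (222,105), blue (255,277), turquoise (161,271) and pink (385,313), all the wrong colour and off the mat. Bottles are at (280,113) and (377,137), and the roll at (316,133).

```bash
cat > h.py <<'E'
import cv2,numpy as np
from cell import robot
def cast(n,uv,z):
    p=robot.camera_params(n); uv=np.atleast_2d(uv).astype(float)
    d=np.c_[(uv[:,0]-p["cx"])/p["fx"],(uv[:,1]-p["cy"])/p["fy"],np.ones(len(uv))]@p["R"]
    c=-p["R"].T@p["t"]; return (c+d*((z-c[2])/d[:,2])[:,None])[:,:2]
def proj(n,X):
    p=robot.camera_params(n); c=np.atleast_2d(X)@p["R"].T+p["t"]
    return np.c_[p["fx"]*c[:,0]/c[:,2]+p["cx"],p["fy"]*c[:,1]/c[:,2]+p["cy"]]
def frame(n,img,green=True):
    r,g,b=[img[:,:,i].astype(int) for i in range(3)]
    m=(g>r+60)&(g>b+60) if green else (r>g+90)&(r>b+90)
    k,l,s,_=cv2.connectedComponentsWithStats(m.astype(np.uint8))
    c=cv2.findContours((l==1+s[1:,4].argmax()).astype(np.uint8),cv2.RETR_EXTERNAL,cv2.CHAIN_APPROX_NONE)[0][0][:,0]
    return cv2.minAreaRect(cast(n,c,.003).astype(np.float32)*1000)
E
python3 - <<'E'
from h import *
for n in("top","scene"):
    im=cv2.imread(f"pics/{n}0.png")[:,:,::-1]
    print(n,"green",frame(n,im),"red",frame(n,im,False) if n=="top" else "")
im=cv2.imread("pics/top0.png")[:,:,::-1]
box=im[170:232,280:326].astype(int)
r,g,b=box[:,:,0],box[:,:,1],box[:,:,2]
m=((r>90)&~((g>r+40))&~((r>g+90)&(r>b+90))).astype(np.uint8)
k,l,s,_=cv2.connectedComponentsWithStats(m); m=(l==1+s[1:,4].argmax()).astype(np.uint8)
c=cv2.findContours(m,0,1)[0][0][:,0]+[280,170]
for z in(.153,.003): print(z,cv2.minAreaRect(cast("top",c,z).astype(np.float32)*1000))
for nm,px,z in(("ba",(281,102),.18),("bb",(386,128),.18),("roll",(316,133),.04)): print(nm,cast("top",[px],z))
v=np.vstack([cv2.resize(im[165:237,270:366],(768,576),interpolation=2)]); cv2.imwrite("pics/crop.png",v[:,:,::-1])
E
```

```text
top green ((516.6204223632812, -193.5294952392578), (233.16116333007812, 182.47825622558594), 77.08037567138672) red ((587.98779296875, 118.8438949584961), (234.51246643066406, 185.22219848632812), 77.03074645996094)
scene green ((515.7561645507812, -191.69354248046875), (230.80804443359375, 181.24014282226562), 76.88520050048828) red 
0.153 ((552.3895263671875, -27.95684051513672), (68.83381652832031, 112.26947784423828), 76.01150512695312)
0.003 ((567.4278564453125, -36.94883728027344), (77.67056274414062, 126.68240356445312), 76.01148986816406)
ba [[0.78734381 0.01424559]]
bb [[ 0.71695292 -0.23563883]]
roll [[ 0.74301841 -0.0807787 ]]
```

View pics/crop.png

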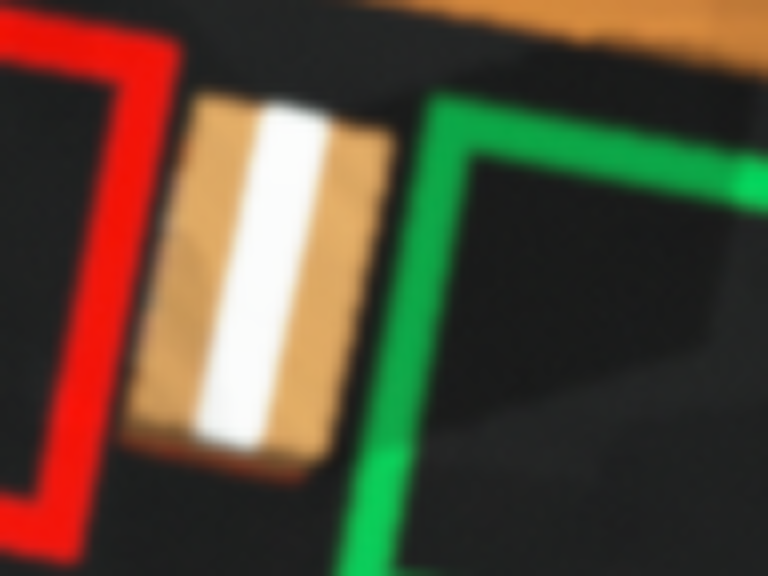

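The crop confirms the choice: brown top face with the white band, a red band low on the near face, and green tape to its right. The top-face corners in crop px are (198,92), (395,130), (325,462) and (125,430).

```bash
python3 - <<'E'
from h import *
q=np.array([(198,92),(395,130),(325,462),(128,428)])/8+[270,165]
w=cast("top",q-.5,.153)*1000; print(w.round(0)); print([np.linalg.norm(w[i]-w[(i+1)%4]).round(0) for i in range(4)])
c=w.mean(0); G=np.array([516.3,-192.9]); R=np.array([588,118.8])
u=(G-R)/np.linalg.norm(G-R); n=np.array([-u[1],u[0]])
print(c,u,"yaw",np.degrees(np.arctan2(u[1],u[0])),"along",(G-c)@u,"across",(c-G)@n)
for s,a in((0,1),(1,2)):
    pass
e=(w[2]+w[3]-w[0]-w[1]); print("carton broad dir",np.degrees(np.arctan2(e[1],e[0])))
im=cv2.imread("pics/scene0.png")
# predicted carton corners in scene
f=lambda a,b,z: np.r_[(c+u*a+n*b)/1000,z]
for a in(-30,30):
  for b in(-50,50):
    for z in(.003,.153):
      x,y=proj("scene",f(a,b,z))[0]; cv2.circle(im,(int(x),int(y)),1,(0,255,255),-1)
cv2.imwrite("pics/s1.png",cv2.resize(im[185:285,210:290],None,fx=6,fy=6,interpolation=2))
E
```

```text
[[611. -13.]
 [598. -73.]
 [497. -48.]
 [509.  11.]]
[np.float64(61.0), np.float64(104.0), np.float64(60.0), np.float64(105.0)]
[553.84958395 -30.85070249] [-0.22417442 -0.97454904] yaw -102.95433573871532 along 166.34264336095168 across 0.26660399464494833
carton broad dir 166.37893544807372
```

View pics/s1.png

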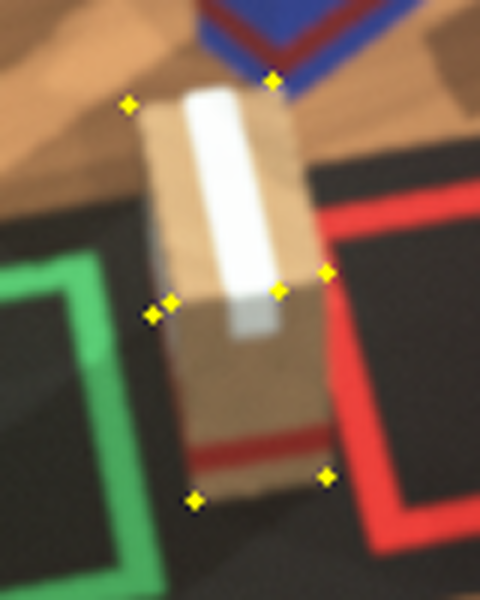

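The model corners overlay the carton to within about 3 mm. It stands 166 mm from the green centre, so it needs about 61 mm of slide. I'll push with the tool tilted 40° (fingers leading, body trailing) and two spread fingers, so it stays square.

```bash
cat >> h.py <<'E'
from scipy.spatial.transform import Rotation as Rot
C0=np.array([.5538,-.0309]); G=np.array([.5163,-.1929]); yaw=np.radians(-103)
u=np.array([np.cos(yaw),np.sin(yaw)]); n=np.array([-u[1],u[0]])
TH=np.radians(40)
def ori(s=1):
    z=np.r_[np.sin(TH)*u,-np.cos(TH)]; y=np.r_[s*n,0]; return Rot.from_matrix(np.c_[np.cross(y,z),y,z]).as_euler("xyz")
FWD=.064*np.sin(TH)+.009*np.cos(TH); LOW=.064*np.cos(TH)+.009*np.sin(TH); FH=.064*np.cos(TH)-.009*np.sin(TH)
def tcp(a,zt):  # a: along-u position of pushing corner relative to green centre; zt: TCP z
    return np.r_[G+u*(a-FWD),zt]
E
python3 - <<'E'
from h import *
print(robot.current_joints())
for s in(1,-1):
    o=ori(s); print(s,o)
    for a,z in((-.23,.25),(-.23,.062),(-.135,.062),(-.17,.19),(-.05,.19)):
        q=robot.solve_ik(tcp(a,z),o); print(tcp(a,z).round(3),None if q is None else np.round(q,2))
E
```

```text
[-1.43532743e+00  3.81130545e-01  1.29814301e+00 -5.39637191e-05
  1.46359620e+00 -2.15302787e-01]
1 [3.14159265 0.6981317  1.34390352]
[0.579 0.078 0.25 ] [ 0.13  0.61  1.19 -0.65  1.62  0.41]
[0.579 0.078 0.062] [ 0.13  0.83  1.35 -0.68  1.31  0.65]
[ 0.557 -0.015  0.062] [-0.03  0.79  1.49 -0.76  1.16  0.62]
[0.565 0.02  0.19 ] [ 0.03  0.63  1.35 -0.68  1.42  0.45]
[ 0.538 -0.097  0.19 ] [-0.18  0.57  1.48 -0.74  1.25  0.35]
-1 [-3.14159265 -0.6981317  -1.79768913]
[0.579 0.078 0.25 ] [ 0.13  0.61  1.19 -0.65  1.62 -2.73]
[0.579 0.078 0.062] [ 0.13  0.83  1.35 -0.68  1.31 -2.49]
[ 0.557 -0.015  0.062] [-0.03  0.79  1.49 -0.76  1.16 -2.52]
[0.565 0.02  0.19 ] [ 0.03  0.63  1.35 -0.68  1.42 -2.69]
[ 0.538 -0.097  0.19 ] [-0.18  0.57  1.48 -0.74  1.25 -2.79]
```

```bash
python3 - <<'E'
from h import *
robot.move_pose(tcp(-.24,.36),ori())
robot.grip(.058)
robot.movel(tcp(-.235,.063),rate=.2)
print(robot.current_tcp_pos(),tcp(-.235,.063),robot.current_contact_force(),robot.current_clock())
robot.movel(tcp(-.205,.063),rate=.06); print(robot.current_contact_force())
cv2.imwrite("pics/t2.png",robot.camera("top")[:,:,::-1]); s=robot.camera("scene"); cv2.imwrite("pics/s2.png",cv2.resize(s[150:300,170:370],(800,600))[:,:,::-1])
E
```

```text
[0.58031766 0.08294437 0.06396726] [0.57996853 0.08287869 0.063     ] [-0.44611551 -0.60930662  0.12609541] 4.8167
[ 0.11915008  0.13957891 -0.0854383 ]
```

View pics/s2.png

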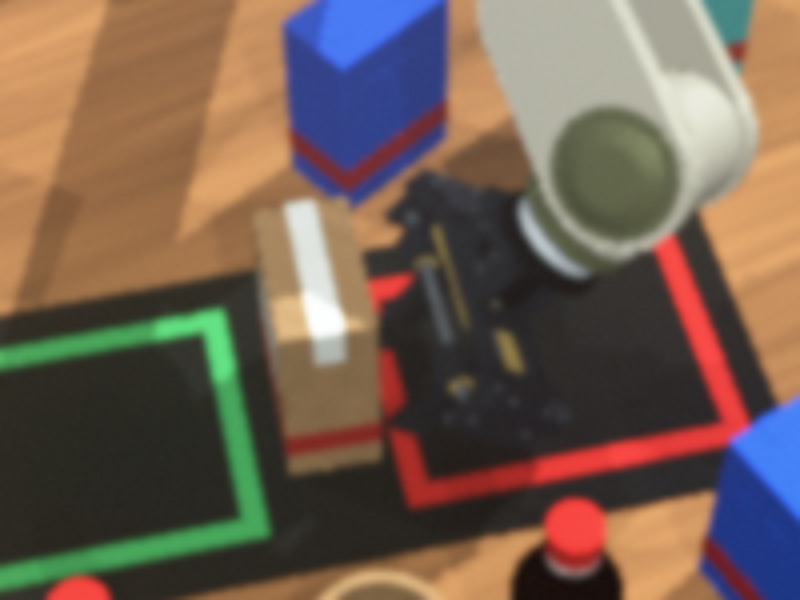

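The gripper is behind the carton (crop px 320,340), just short of its red-side face. The tool is tilted as planned and clear of the blue box and the bottle. Next is the slide.

```bash
python3 - <<'E'
from h import *
for a in(-.18,-.155,-.137):
    robot.movel(tcp(a,.063),rate=.04); print(a,robot.current_contact_force().round(2) if hasattr(robot.current_contact_force(),'round') else robot.current_contact_force())
robot.movel(tcp(-.165,.063),rate=.12)
print(robot.current_tcp_pos(),robot.current_clock())
robot.movel(tcp(-.21,.19),rate=.2)
t=robot.camera("top"); cv2.imwrite("pics/t3.png",t[:,:,::-1]); cv2.imwrite("pics/t3c.png",cv2.resize(t[165:237,290:386],(768,576),interpolation=2)[:,:,::-1])
E
```

```text
-0.18 [ 0.17 -0.27  0.5 ]
-0.155 [ 0.96  0.61 -0.16]
-0.137 [0.17 0.18 0.63]
[0.56423713 0.01508778 0.06292132] 8.1
```

View pics/t3c.png

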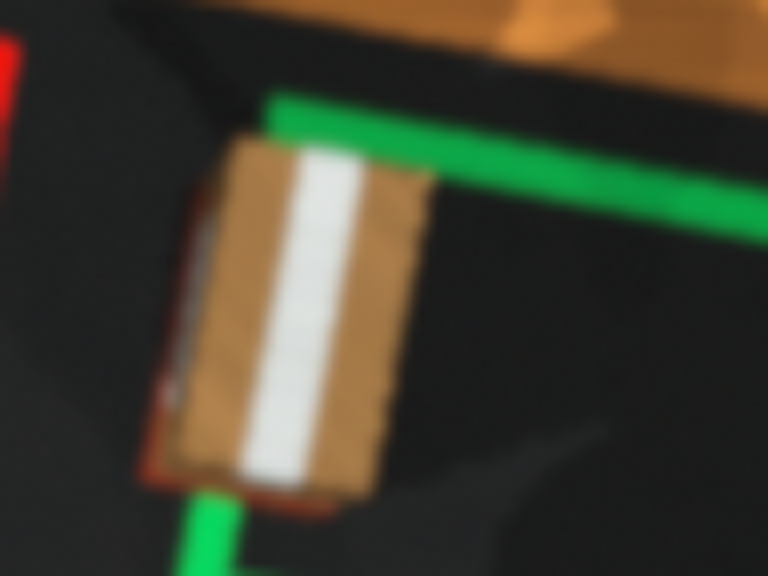

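The carton is upright and square, astride the near green tape. The top-face corners in crop px are (237,132), (437,172), (375,500) and (183,468).

```bash
python3 - <<'E'
from h import *
q=np.array([(237,132),(437,172),(375,500),(180,466)])/8+[290,165]
w=cast("top",q-.5,.153); c=w.mean(0); e=w[2]+w[3]-w[0]-w[1]
print("along",(c-G)@u*1000,"across",(c-G)@n*1000,"broad dir",np.degrees(np.arctan2(e[1],e[0])),[round(1000*np.linalg.norm(w[i]-w[(i+1)%4])) for i in range(4)])
E
```

```text
along -102.84140499065938 across 0.657247381179229 broad dir 167.79552919163484 [62, 102, 60, 103]
```

The centre is at −103 mm, so after toppling it should land about 2 mm from the green centre. Now the topple, pushing near the top.

```bash
python3 - <<'E'
from h import *
robot.movel(tcp(-.16,.178),rate=.15)
robot.movel(tcp(-.068,.178),rate=.06)
robot.pause(.6)
s=robot.camera("scene"); cv2.imwrite("pics/s4.png",cv2.resize(s[170:320,110:310],(800,600))[:,:,::-1])
print(robot.current_clock(),robot.current_contact_force())
E
```

```text
11.8 [-0.25128899  0.64154517 -0.64699656]
```

View pics/s4.png

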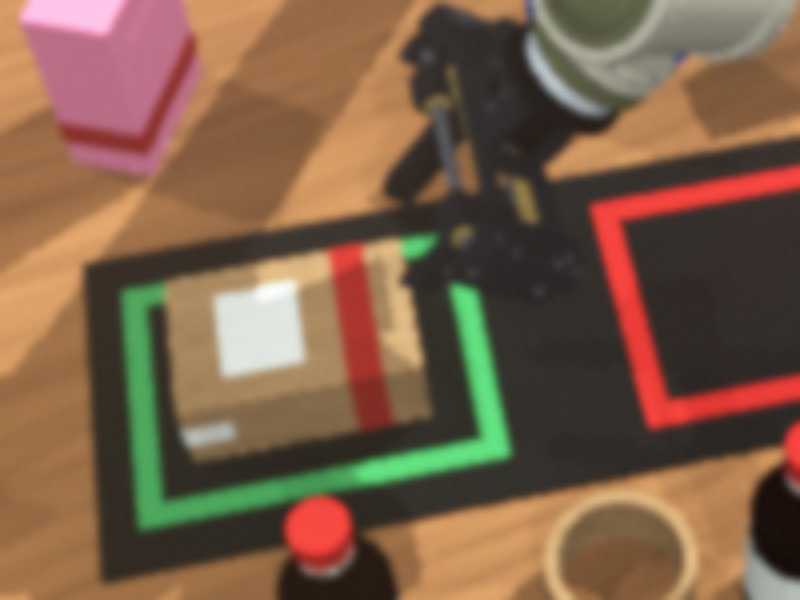

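The carton lies flat on its broad face inside the green tape (centre about crop px 300,350). Bottles and roll are untouched and the gripper is clear above. I'll retreat, check from the top, and hand in.

```bash
python3 - <<'E'
from h import *
robot.movel(tcp(-.17,.30),rate=.2)
t=robot.camera("top")
b=t[170:262,300:412].astype(int); r,g,bl=b[:,:,0],b[:,:,1],b[:,:,2]
m=((r>90)&(g<r+40)).astype(np.uint8)
# restrict to the frame's inside
P=[np.r_[G+u*x+n*y,.003] for x,y in((-.09,-.07),(.1,-.07),(.1,.07),(-.09,.07))]
k=np.zeros_like(m); cv2.fillPoly(k,[(proj("top",P)-[300,170]).round().astype(np.int32)],1)
ys,xs=np.nonzero(m&k); h=cast("top",np.c_[xs+300,ys+170],.063); rc=cv2.minAreaRect(h.astype(np.float32)*1000)
d=np.array(rc[0])/1000-G; print(rc,"along",d@u*1000,"across",d@n*1000)
before=cv2.imread("pics/top0.png")[:,:,::-1].astype(int); dd=abs(before-t.astype(int)).max(2)[90:156,262:400]
print("changed px bottles/roll",(dd>60).sum(),robot.current_clock(),robot.current_contact_force())
if abs(d@u)<.022 and abs(d@n)<.02: print(robot.sign_off())
E
```

```text
((515.9404296875, -193.9235076904297), (156.18197631835938, 105.47216033935547), 77.06112670898438) along 1.0781609755397945 across -0.12011541459426028
changed px bottles/roll 603 12.7917 [-0.44682825  0.25604759 -0.2188082 ]
the job is handed in; nothing more can be done
None
```

The carton lies flat on its broad face in the green frame, about 1 mm off centre and square to it, and the job was handed in at about 13 s; the bottles and roll looked undisturbed in the scene picture, though 603 pixels around them changed in the top view, probably arm and shadow, which I did not check.

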